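# Put the kiln props away in their nests

### The arm

A 6-joint arm with a two-finger parallel gripper is mounted at the origin on the work surface. World frame = base frame: x ahead of the robot, y to its left, z up, the work surface at z = 0. Lengths are in m, angles in rad, forces in N, time in s.
With the tool pointing down it reaches from about 0.3 to 0.875 m from the base axis. Payload 6.4 kg.
Tool frame: the origin (TCP) lies between the finger pads; the fingertips stand 19 mm ahead of it and the grasp point (between the pads) is the TCP (ctrl.tips_ahead is the z of the fingertips in the tool frame, in m); z points along the fingers, y is the line along which they close (so a half turn about z gives the same grasp; the last joint's range is limited). The gripper opens to 85 mm and grips with 20 to 120 N. Pads are 22 mm wide; open, the fingers measure 114 mm over their backs; the gripper's body (76 mm by 85 mm) begins 54 mm behind the grasp point. The pads swing forward as they close: fully open they stand 13 mm farther back than shut.
Start: joints at [-1.36, 0.181, 1.607, -0, 1.354, -0.206], TCP at [0.233, -0.526, 0.25] pointing down, gripper open.
Joint ranges: [-2.99, 2.99], [-0.89, 2.07], [0.3, 2.58], [-1.14, 4.28], [0, 2.63], [-3.12, 3.12]. Speed limits (rad/s): [2.57, 2.57, 3.01, 3.14, 3.14, 3.14].

### API

Orientations are given as a unit quaternion [w, x, y, z].
In Python, from bench import readout, vision, ctrl gives the robot as it stands.
- The arm moves only by the tool play_rows, never from a script. Its arguments are lists of equal length, an entry for each row: "xyz": the shift along the tool's x, y, z in mm, a list of three; "rot": the turn, a rotation vector about the tool's x, y, z in rad, a list of three; "grip": the opening, from 0 (shut) to 1 (fully open). In form: {"xyz": [[x, y, z], ...], "rot": [[rx, ry, rz], ...], "grip": [grip, ...]}. A call has exactly 10 rows; each row is the pose to reach, as a shift and turn from the pose commanded when the call began, along the tool's axes at that moment; what a row does not reach only later rows make up. A row lasts 1/8 s, in which the tool goes at most 62.5 mm and 10.7 degrees, less where a joint would pass 70% of its speed; a pose out of reach is approached as far as the arm can. A call with a gripper value outside its range is refused whole. The fingers move at their own pace and stop on an object; the grip force is fixed at half the most. Time passes only in rows, so rows that repeat a pose let the fingers close, or fill a call up. It gives the time, the measured TCP pose, the force, the opening and the grip force at its end, in the units of the state.
- readout.get_obs(): the state, without advancing time (a new reading comes with each control period).
- vision.camera(name): name is "side" or "top" or "wrist"; returns a dict with "color" (480x640x3 uint8, red, green, blue), "depth" (480x640 float32, m along the optical axis (not along the pixel's ray), 0 where there is no reading), "camera_matrix" (3x3 intrinsics, pixels), "extrinsics" (4x4, takes a point from camera to world coordinates); the wrist camera has in their place "hand_eye" (4x4, takes a point from camera to tool coordinates, whose origin is the TCP and whose axes are the flange's). Camera axes: x right, y down, z forward; pixel columns grow to the right and rows downward; lengths in m; the calibration is good to about 2 mm. The wrist camera is an equidistant fisheye: a pixel r from the principal point sees the ray r / f radians off the axis. A picture is of the moment at which its call begins: read the wrist's pose just before it.
- ctrl.hand_in(): hands the job in; it is judged then, once.
The state is a dict: "time_s": time; "q": joint angles; "dq": joint speeds; "joint_efforts": joint torques, N m; "eef_pos": TCP position; "eef_rot": TCP orientation; "wrist_force": force on the tool from outside, world axes, zero at the start; "torque": the same for the moment, N m; "opening": opening from 0.0 (shut) to 1.0 (fully open); "grasp_force": force on a finger pad.
Only numpy, scipy, OpenCV 4.12 (cv2) and the standard library are available. Lean on these libraries where they do the work, as an engineer would, in place of code of your own. Each camera call takes 0.05 s, during which the arm holds its last target. There are 200 camera calls.

### The job

Put the kiln props away in the plywood nests of their own shape: the round prop standing upright in the round recess, the square prop upright in the square recess, and the channel block that lies open side up, still open side up, in the oblong recess, each flat on the recess floor. Once that channel is in its recess, interlock the other one with it: keep it open side down, in line with the first and end to end flush with it, but shifted sideways so that one flange of each stands in the trough of the other. The ceramic is brittle, so set everything down without dropping it, and leave the mug, jar and trimming tool where they are.

Things in the scene. Friction and masses are not known exactly. Their poses are not given: they have to be found in the camera images.
- round_prop_mid (a point): Round kiln prop: an upright buff ceramic tube, 44 mm outside diameter, 20 mm bore, 60 mm high, about 140 g, standing on the table. This point is its centre, half-way up; z is up along the tube.
- square_prop_mid (a point): Square kiln prop: an upright buff ceramic tube, 44 x 44 mm outside, 20 mm square bore, 60 mm high, about 160 g, standing on the table. This point is its centre, half-way up; x and y are square to its sides, z is up.
- channel_up_mid (a point): Buff ceramic U-channel block, 110 g, 40 mm long (x, along the trough), 60 wide (y), 34 high (z up): web 12 thick, flanges 8 thick, 22 tall; trough 44 wide. Lies open side up, web on the table, trough visible from above. Point: centre of its outline, half-way up (17 mm). Best taken across its 60 mm width.
- channel_down_mid (a point): Buff ceramic U-channel block, 110 g, 40 mm long (x, along the trough), 60 wide (y), 34 high (z up): web 12 thick, flanges 8 thick, 22 tall; trough 44 wide. Lies open side down, web on top. Point: centre, half-way up. Taken at the web's ends (top 12 mm, across 40 mm) fingers clear the other's flanges. Interlocked it lies 12 mm above the other and must be 8 to 28 mm off it along y, either way; 17 is best.
- round_nest: Fixed plywood nest, 84 x 84 mm, 10 mm high, with a round recess 60 mm in diameter and 6 mm deep (recess floor 4 mm above the table). Origin: centre of its underside, on the table; z up.
- square_nest: Fixed plywood nest, 84 x 84 mm, 10 mm high, with a square recess 60 x 60 mm, 6 mm deep (recess floor 4 mm above the table), sides along x and y. Origin: centre of its underside, on the table; z up.
- oblong_nest: Fixed plywood nest, 80 mm (x) x 100 mm (y), 10 mm high, with an oblong recess 56 mm (x) x 76 mm (y), 6 mm deep (recess floor 4 mm above the table). Origin: centre of its underside, on the table; z up.
- mug: Bystander: white ceramic mug, 76 mm in diameter, 88 mm high, handle at its +y side reaching about 35 mm out. Origin: centre of its underside. Leave it alone.
- jar: Bystander: closed grey jar with a black cap, 64 mm in diameter, 85 mm high. Origin: centre of its underside. Leave it alone.
- loop_tool: Bystander: wooden-handled wire-loop trimming tool lying flat along its x axis, about 185 mm long, 14 mm thick. Origin: under the middle of the 140 mm handle; the loop is at +x. Leave it alone.
Not all that is in view belongs to the job. Leave any orange or purple look-alike of the part that bears channel_down_mid alone. Leave any purple look-alike of the part that bears round_prop_mid alone.

How it is judged:
On the way, in this order (a step that is already met when the one before it is completed fails the run):
1. the open-up channel lies let go in the oblong recess (horizontal distance between channel_up_mid and oblong_nest below 0.012 m and z of channel_up_mid in the frame of oblong_nest between 0.017 and 0.024 m and angle between channel_up_mid's own z axis and vertical below 0.08 rad and contact force between the fingers and channel_up below 0.1 N), for 0.2 s.
2. the open-down channel is let go, interlocked with the first ((y of channel_down_mid in the frame of channel_up_mid between 0.006 and 0.03 m or y of channel_down_mid in the frame of channel_up_mid between -0.03 and -0.006 m) and x of channel_down_mid in the frame of channel_up_mid between -0.012 and 0.012 m and z of channel_down_mid in the frame of channel_up_mid between 0.008 and 0.016 m and angle between channel_down_mid's own z axis and vertical below 0.1 rad and angle between the x axis of channel_down_mid and the x axis of channel_up_mid, either way round below 0.3 rad and contact force between the fingers and channel_down below 0.1 N), for 0.2 s.
At the end, for the whole second after the job is handed in: Round prop, square prop and open-up channel in own recess: 12 mm of centre, on floor +3/-4 mm, tilt < 0.08. Other channel open-down on the first: 8-16 mm higher, 6-30 mm across the trough, 12 mm along, in line to 0.3, tilt < 0.1. All released, < 0.02 m/s (all of step 1 and all of step 2 and horizontal distance between round_prop_mid and round_nest below 0.012 m and z of round_prop_mid in the frame of round_nest between 0.03 and 0.037 m and angle between each of round_prop_mid, square_prop_mid's own z axis and vertical below 0.08 rad and horizontal distance between square_prop_mid and square_nest below 0.012 m and z of square_prop_mid in the frame of square_nest between 0.03 and 0.037 m and contact force between the fingers and round_prop below 0.1 N and contact force between the fingers and square_prop below 0.1 N and linear speed of each of round_prop, square_prop, channel_up, channel_down below 0.02 m/s); the robot touches nothing.
It fails at once if a prop or channel is dropped or thrown: it moves faster than 0.7 m/s with no finger touching it (a fall of about 25 mm) ((linear speed of round_prop above 0.7 m/s and contact force between the fingers and round_prop below 0.1 N) or (linear speed of square_prop above 0.7 m/s and contact force between the fingers and square_prop below 0.1 N) or (linear speed of channel_up above 0.7 m/s and contact force between the fingers and channel_up below 0.1 N) or (linear speed of channel_down above 0.7 m/s and contact force between the fingers and channel_down below 0.1 N)).
It fails at once if the mug, the jar or the trimming tool is shifted by more than 30 mm (distance of any of mug, jar, loop_tool from where it was at the start of the episode above 0.03 m).
It also fails if it takes over 96 s, if anything falls off the work surface, if the arm or the gripper's body presses on something with over 40 N, if the wrist force passes 120 N, or if a joint passes its speed limit or range.

## Working session

There is one attempt and no reset: what is moved stays moved. The work goes in short steps, Python scripts to look and compute and a tool call to move; the robot and the scene stay as the last step left them, time stands still between calls to the robot, and variables do not carry over. Pictures are saved under pics/ and viewed, at most 16 in all, crops included, and the job is handed in when it is done.

Besides the shell and the picture viewer there is one more tool, called as name(argument=value, ...) on one line, values as JSON. play_rows: Moves the arm, as the interface text tells. Its arguments: {"type":"object","properties":{"xyz":{"type":"array","items":{"type":"array","items":{"type":"number"}}},"rot":{"type":"array","items":{"type":"array","items":{"type":"number"}}},"grip":{"type":"array","items":{"type":"number"}}},"required":["xyz","rot","grip"]}

```bash
mkdir -p pics; python3 - <<'E'
from bench import readout, vision, ctrl
import cv2, numpy as np
o=readout.get_obs(); print({k:np.round(v,3) for k,v in o.items()}, ctrl.tips_ahead)
for n in ("top","side"):
    c=vision.camera(n); cv2.imwrite(f"pics/{n}0.png",c["color"][:,:,::-1]); np.savez(f"{n}0.npz",**c)
    print(n,c["camera_matrix"],np.round(c["extrinsics"],3))
E
```

```text
{'time_s': np.float64(0.0), 'q': array([-1.36 ,  0.182,  1.608, -0.   ,  1.354, -0.206]), 'dq': array([-0.001,  0.001, -0.002, -0.001, -0.003,  0.001]), 'joint_efforts': array([ 2.0000e-03, -4.4487e+01, -3.5133e+01, -0.0000e+00,  9.0000e-03,
       -0.0000e+00]), 'eef_pos': array([ 0.233, -0.525,  0.249]), 'eef_rot': array([-0.001,  0.978,  0.207, -0.   ]), 'wrist_force': array([ 0.612, -1.315,  0.484]), 'torque': array([-0.012,  0.031,  0.017]), 'grasp_force': np.float64(0.0), 'opening': np.float64(0.998)} 0.019
top [[570.02195117   0.         325.12074948]
 [  0.         570.02195117 236.89164601]
 [  0.           0.           1.        ]] [[-0.077 -0.973  0.218  0.303]
 [-0.997  0.076 -0.013 -0.003]
 [-0.004 -0.218 -0.976  1.284]
 [ 0.     0.     0.     1.   ]]
side [[509.48716163   0.         313.2317169 ]
 [  0.         509.48716163 245.14918768]
 [  0.           0.           1.        ]] [[-7.130e-01 -5.530e-01  4.310e-01  1.000e-03]
 [-7.010e-01  5.480e-01 -4.560e-01  6.190e-01]
 [ 1.600e-02 -6.270e-01 -7.790e-01  1.085e+00]
 [ 0.000e+00  0.000e+00  0.000e+00  1.000e+00]]
```

View pics/top0.png

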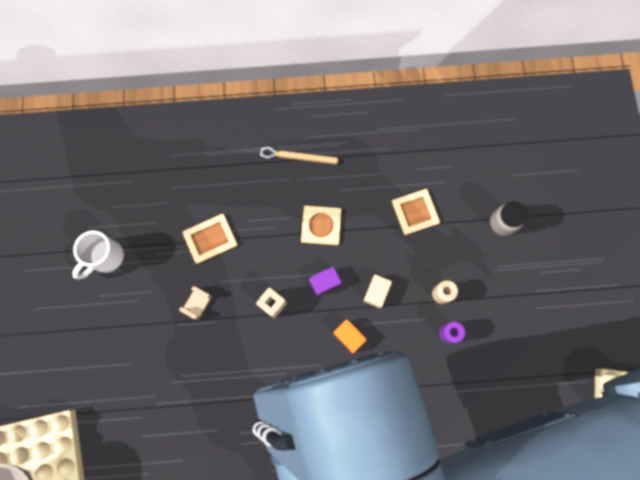

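View pics/side0.png

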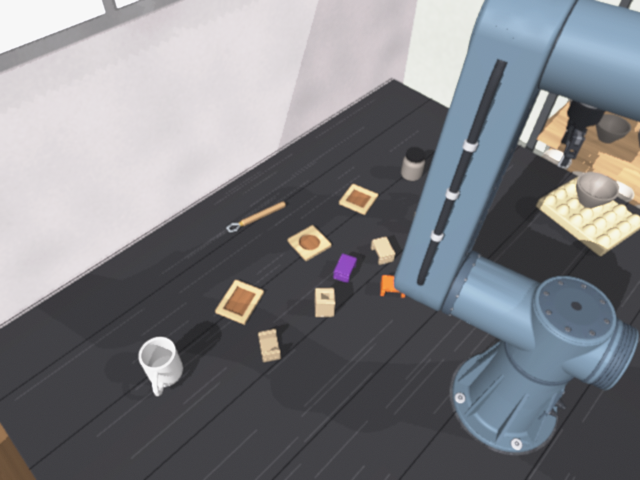

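The top view shows three nests: oblong (210,238), round (321,225) and square (416,211). The parts are channel_up (196,303), square prop (270,302) and round prop (445,291, buff; the one at (452,332) is the purple look-alike). For channel_down there are three candidates: buff (377,291), purple (325,280) and orange (350,336). The buff one fits, because the coloured ones are to be left alone. I'll confirm that in an enlarged crop while measuring.

```bash
cat > h.py <<'E'
import numpy as np, cv2
from bench import readout, vision, ctrl
def world(c):
    K=c["camera_matrix"];T=c["extrinsics"];d=c["depth"]
    v,u=np.mgrid[:480,:640]
    P=np.stack([(u-K[0,2])/K[0,0]*d,(v-K[1,2])/K[1,1]*d,d],-1)
    return P@T[:3,:3].T+T[:3,3]
def plane(c,uv,z):
    K=c["camera_matrix"];T=c["extrinsics"]
    uv=np.atleast_2d(uv).astype(float)
    r=np.c_[(uv-K[:2,2])/K[0,0],np.ones(len(uv))]@T[:3,:3].T
    return T[:3,3]+r*((z-T[2,3])/r[:,2])[:,None]
def rect(p):
    (c,s,a)=cv2.minAreaRect((np.asarray(p)[:,:2]*1000).astype(np.float32)); return np.round(c,1),np.round(s,1),round(a,1)
E
python3 - <<'E'
from h import *
c=dict(np.load("top0.npz"));W=world(c);im=c["color"]
print("table z",np.round(np.median(W[250:270,250:300,2]),4))
cen=dict(oblong=(210,238,.010),round_n=(321,225,.010),square_n=(416,211,.010),ch_up=(196,303,.034),sq=(270,302,.06),ch_dn=(377,291,.034),rnd=(445,291,.06),purp=(325,280,.034),orange=(350,336,.034),ptube=(452,332,.06),mug=(92,245,.088),jar=(514,215,.085),tool=(308,157,.01))
mask=(im.max(2)>110).astype(np.uint8)
n,lab=cv2.connectedComponents(mask)
for k,(u,v,z) in cen.items():
    w=lab[v-12:v+13,u-12:u+13]; l=np.bincount(w[w>0]).argmax() if (w>0).any() else 0
    m=lab==l; zz=W[m][:,2]
    # top-height pixels
    t=m&(abs(W[:,:,2]-z)<.006)
    uv=np.argwhere(t)[:,::-1]
    print(k,"npx",m.sum(),t.sum(),"z95",np.round(np.percentile(zz,95),4),"depth rect",rect(W[t]) if t.sum()>5 else None,"plane rect",rect(plane(c,uv,z)) if t.sum()>5 else None)
a=cv2.resize(im[255:360,170:330],None,fx=5,fy=5,interpolation=2)
b=cv2.resize(im[255:360,320:480],None,fx=4.9,fy=4.9,interpolation=2)
cv2.imwrite("pics/cropA.png",cv2.resize(im[255:360,175:475],(795,278),interpolation=2)[:,:,::-1])
E
```

```text
table z 0.0016
oblong npx 1754 1343 z95 0.0147 depth rect (array([605.3, 244.4]), array([ 88. , 105.8]), 22.0) plane rect (array([604.8, 243.9]), array([ 87.7, 105.7]), 20.9)
round_n npx 1534 1177 z95 0.0154 depth rect (array([616.2, -12.3]), array([90.7, 90. ]), 80.0) plane rect (array([614.9, -12.3]), array([90.4, 89.8]), 80.0)
square_n npx 1539 1177 z95 0.0146 depth rect (array([ 632.2, -233.8]), array([91.4, 93.2]), 14.2) plane rect (array([ 631.2, -232.8]), array([91. , 92.6]), 14.5)
ch_up npx 621 135 z95 0.0372 depth rect (array([458.1, 276.9]), array([40.5, 59.9]), 57.0) plane rect (array([457.9, 276.7]), array([41.3, 59.9]), 56.9)
sq npx 551 330 z95 0.0647 depth rect (array([443.6, 107.6]), array([43.8, 43.8]), 47.5) plane rect (array([443.6, 107.7]), array([44.4, 43.8]), 47.3)
ch_dn npx 652 481 z95 0.0394 depth rect (array([ 452.8, -126.5]), array([39.9, 60.3]), 63.0) plane rect (array([ 452.5, -126.3]), array([39.8, 61.1]), 62.7)
rnd npx 503 268 z95 0.0644 depth rect (array([ 437.1, -272.2]), array([43.3, 41.6]), 86.0) plane rect (array([ 437.1, -272.3]), array([43.5, 41. ]), 85.6)
purp npx 599 479 z95 0.0393 depth rect (array([484.1, -12.4]), array([40.1, 59.8]), 22.1) plane rect (array([483.9, -12.5]), array([39.8, 59.5]), 22.3)
orange npx 678 509 z95 0.0394 depth rect (array([358.9, -56.6]), array([59.2, 39.8]), 39.9) plane rect (array([358.7, -56.6]), array([59.1, 39.8]), 40.2)
ptube npx 456 273 z95 0.0646 depth rect (array([ 350., -277.]), array([42.1, 42.5]), 37.1) plane rect (array([ 350.3, -276.5]), array([42.4, 42.3]), 83.0)
mug npx 1865 274 z95 0.0892 depth rect (array([583.8, 480.5]), array([77.6, 74.3]), 35.9) plane rect (array([583.7, 480. ]), array([78.4, 74.6]), 67.2)
jar npx 384 0 z95 0.0651 depth rect None plane rect None
tool npx 656 379 z95 0.0184 depth rect (array([791.6,  27.8]), array([187. ,  28.2]), 79.9) plane rect (array([789.8,  27.6]), array([186.2,  28.1]), 79.7)
```

View pics/cropA.png

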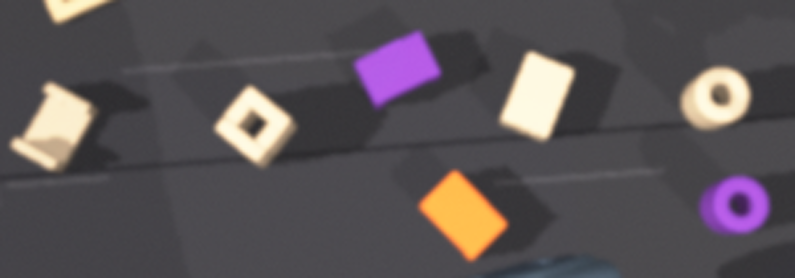

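The crop shows the buff open-down channel at about (537,95) in the crop, a closed top with no bore. It is the only buff one, so it is channel_down. The buff tube at (716,97) is the round prop. Next I'll refine the recess centres and plan the first move.

```bash
cat >> h.py <<'E'
from scipy.spatial.transform import Rotation as R
def pose():
    o=readout.get_obs(); q=o["eef_rot"]; return np.array(o["eef_pos"])*1000, R.from_quat([q[1],q[2],q[3],q[0]]),o
def Rd(th): # tool down, x heading th deg
    a=np.radians(th); return R.from_matrix(np.array([[np.cos(a),np.sin(a),0],[np.sin(a),-np.cos(a),0],[0,0,-1]]))
def d(*targets):
    "targets (x,y,z mm, heading deg) -> shifts in present tool axes"
    p,r,o=pose(); print("now",np.round(p,1),"head",round(np.degrees(np.arctan2(*r.as_matrix()[[1,0],0])),1),"t",round(o["time_s"],2))
    for t in targets:
        print(t,"xyz",np.round(r.inv().apply(np.array(t[:3])-p),1),"rot",np.round((r.inv()*Rd(t[3])).as_rotvec(),3))
E
python3 - <<'E'
from h import *
c=dict(np.load("top0.npz"));im=c["color"]
hsv=cv2.cvtColor(im,cv2.COLOR_RGB2HSV)
for k,(u,v) in dict(oblong=(210,238),rnd=(321,225),sq=(416,211)).items():
    ref=hsv[v,u]; print(k,ref,hsv[v-19:v-16,u][0])
    m=np.zeros((480,640),np.uint8); s=np.s_[v-30:v+30,u-30:u+30]
    h=hsv[s].astype(int); m[s]=((h[...,1]>120)&(h[...,2]>60)&(h[...,0]<25))
    n,l,st,ce=cv2.connectedComponentsWithStats(m); i=1+st[1:,4].argmax()
    uv=np.argwhere(l==i)[:,::-1]; print(st[i],[rect(plane(c,uv,z)) for z in (.010,.004)])
d((458,277,150,57),(458,277,34,57))
E
```

```text
oblong [ 13 142 231] [ 20  78 235]
[192 223  36  31 656] [(array([604.3, 244.3]), array([50.3, 70.3]), 20.9), (array([605.7, 245.4]), array([50.5, 70.7]), 20.9)]
rnd [ 13 141 231] [ 16  76 157]
[310 214  23  23 419] [(array([615.2, -13.1]), array([50.7, 52.1]), 85.6), (array([616.7, -13.2]), array([50.9, 52.3]), 85.6)]
sq [ 13 144 212] [ 19  80 235]
[401 198  29  28 528] [(array([ 630.6, -233. ]), array([54.5, 53.2]), 14.5), (array([ 632.2, -234.1]), array([54.7, 53.4]), 14.5)]
now [ 232.7 -525.3  249.5] head 23.9 t 0.1
(458, 277, 150, 57) xyz [ 530.8 -642.2  100.6] rot [-0.001 -0.001 -0.578]
(458, 277, 34, 57) xyz [ 530.7 -642.1  216.6] rot [-0.001 -0.001 -0.578]
```

play_rows(xyz=[[30,-16,10],[80,-41,25],[135,-70,50],[190,-98,75],[240,-124,95],[275,-142,110],[289,-149,115],[289,-149,140],[289,-149,180],[289,-149,203]], rot=[[0,0,0],[0,0,0],[0,0,0],[0,0,0],[0,0,0],[0,0,0],[0,0,0],[0,0,0],[0,0,0],[0,0,0]], grip=[1,1,1,1,1,1,1,1,1,1])

```text
time_s: 1.35
eef_pos: [0.4359, -0.2728, 0.0458]
eef_rot: [-0.001, 0.978, 0.207, -0.001]
wrist_force: [-1.5, 0.3, -0.4]
opening: 1.002
grasp_force: 0.0
```

```bash
python3 - <<'E'
from h import *
d((437,-272.2,42,23.9)); print(pose()[2]["wrist_force"])
c=vision.camera("wrist"); cv2.imwrite("pics/w1.png",c["color"][:,:,::-1]); print(c["camera_matrix"],np.round(c["hand_eye"],3))
E
```

```text
now [ 435.9 -272.8   45.8] head 23.9 t 1.35
(437, -272.2, 42, 23.9) xyz [ 1.3 -0.1  3.8] rot [-0.001  0.001 -0.001]
[-1.48785223  0.2762605  -0.36143806]
[[371.64829954   0.         322.28296099]
 [  0.         371.64829954 243.66769547]
 [  0.           0.           1.        ]] [[ 0.001 -0.95  -0.311  0.081]
 [ 1.     0.001  0.     0.001]
 [-0.    -0.311  0.95  -0.123]
 [ 0.     0.     0.     1.   ]]
```

View pics/w1.png

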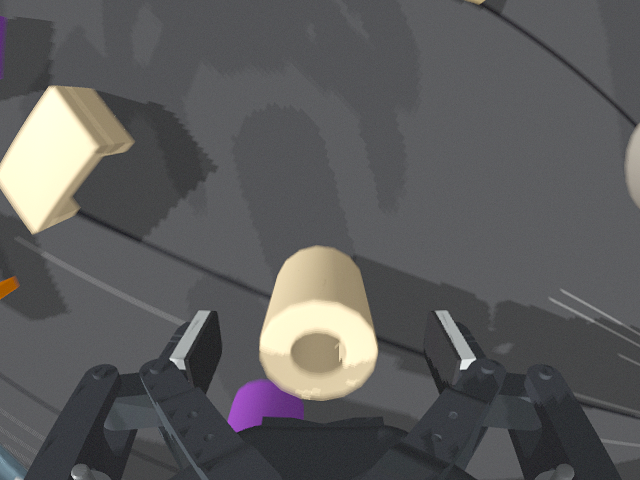

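The wrist view shows the round prop at (319,350), between the two pads at (195,345) and (450,345), with the purple tube clear below at (265,405). I'll close on it.

play_rows(xyz=[[1,0,2],[1,0,3],[1,0,3],[1,0,3],[1,0,3],[1,0,3],[1,0,3],[1,0,3],[1,0,-10],[1,0,-25]], rot=[[0,0,0],[0,0,0],[0,0,0],[0,0,0],[0,0,0],[0,0,0],[0,0,0],[0,0,0],[0,0,0],[0,0,0]], grip=[0.5,0,0,0,0,0,0,0,0,0])

```text
time_s: 2.65
eef_pos: [0.4375, -0.2719, 0.0731]
eef_rot: [-0.0, 0.978, 0.207, -0.0]
wrist_force: [0.1, 0.2, -0.9]
opening: 0.502
grasp_force: 61.1
```

```bash
python3 - <<'E'
from h import *
print(ctrl.tips_ahead,pose()[2]["grasp_force"],pose()[2]["opening"])
d((616,-13,110,23.9),(616,-13,46,23.9))
c=vision.camera("side"); cv2.imwrite("pics/s2.png",cv2.resize(c["color"][150:390,240:560],None,fx=2,fy=2)[:,:,::-1])
E
```

```text
0.019 61.13434748724103 0.501837239609454
now [ 437.5 -271.9   73.1] head 23.9 t 2.65
(616, -13, 110, 23.9) xyz [ 268.  -164.5  -36.8] rot [-0.  0. -0.]
(616, -13, 46, 23.9) xyz [ 268.  -164.5   27.2] rot [-0.  0. -0.]
```

View pics/s2.png

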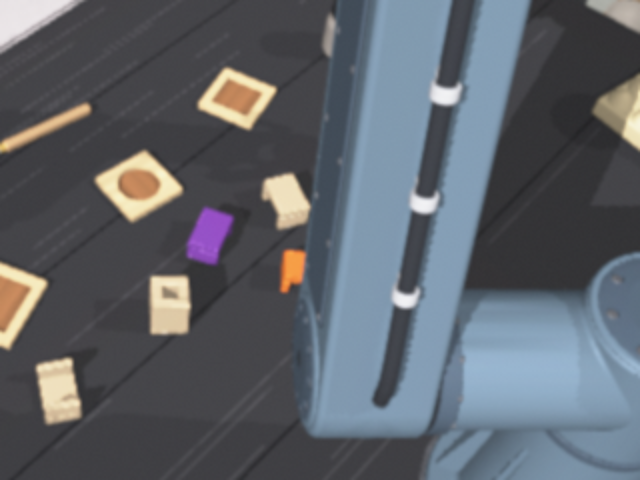

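play_rows(xyz=[[10,-6,-25],[50,-31,-37],[105,-64,-37],[160,-98,-37],[210,-129,-37],[250,-153,-37],[266,-163,-37],[268,-164,-25],[268,-164,-5],[268,-164,10]], rot=[[0,0,0],[0,0,0],[0,0,0],[0,0,0],[0,0,0],[0,0,0],[0,0,0],[0,0,0],[0,0,0],[0,0,0]], grip=[0,0,0,0,0,0,0,0,0,0])

```text
time_s: 3.95
eef_pos: [0.6146, -0.0149, 0.0599]
eef_rot: [-0.001, 0.979, 0.206, -0.001]
wrist_force: [-0.7, -0.1, -2.6]
opening: 0.501
grasp_force: 61.3
```

```bash
python3 - <<'E'
from h import *
d((616,-13,48,23.9)); print(pose()[2]["wrist_force"],pose()[2]["opening"])
c=vision.camera("wrist"); cv2.imwrite("pics/w3.png",c["color"][:,:,::-1])
E
```

```text
now [614.6 -14.9  59.9] head 23.8 t 3.95
(616, -13, 48, 23.9) xyz [ 2.1 -1.1 11.9] rot [-0.002  0.003 -0.002]
[-0.69228793 -0.14732696 -2.61140564] 0.5013670620018261
```

View pics/w3.png

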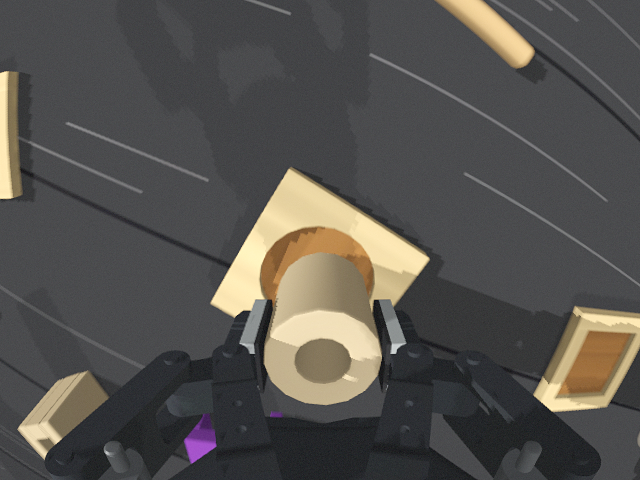

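The wrist view shows the tube over the round recess: recess columns 260–375, tube centred near 320. I'll lower it, release and rise.

play_rows(xyz=[[1,0,6],[1,0,10],[1,0,12],[1,0,13],[1,0,13],[1,0,13],[1,0,13],[1,0,13],[1,0,-5],[1,0,-50]], rot=[[0,0,0],[0,0,0],[0,0,0],[0,0,0],[0,0,0],[0,0,0],[0,0,0],[0,0,0],[0,0,0],[0,0,0]], grip=[0,0,0,0,0,0.7,0.85,0.85,1,1])

```text
time_s: 5.25
eef_pos: [0.6155, -0.013, 0.1115]
eef_rot: [-0.001, 0.978, 0.207, -0.002]
wrist_force: [0.5, 0.1, 0.4]
opening: 1.0
grasp_force: 0.0
```

```bash
python3 - <<'E'
from h import *
print(pose()[2]["wrist_force"])
d((530,47,130,35),(443.6,107.6,130,47.4),(443.6,107.6,44,47.4))
E
```

```text
[0.4885957  0.0832298  0.42395317]
now [615.5 -13.  111.5] head 23.9 t 5.25
(530, 47, 130, 35) xyz [-54.  -89.5 -18. ] rot [-0.003  0.004 -0.194]
(443.6, 107.6, 130, 47.4) xyz [-108.5 -179.9  -17.5] rot [-0.004  0.003 -0.411]
(443.6, 107.6, 44, 47.4) xyz [-108.2 -179.6   68.5] rot [-0.004  0.003 -0.411]
```

play_rows(xyz=[[-10,-16,-15],[-38,-63,-18],[-68,-112,-18],[-95,-158,-18],[-107,-178,-10],[-108,-180,10],[-108,-180,40],[-108,-180,60],[-108,-180,68],[-108,-180,68]], rot=[[0,0,-0.05],[0,0,-0.15],[0,0,-0.26],[0,0,-0.37],[0,0,-0.41],[0,0,-0.41],[0,0,-0.41],[0,0,-0.41],[0,0,-0.41],[0,0,-0.41]], grip=[1,1,1,1,1,1,1,1,1,1])

```text
time_s: 6.5
eef_pos: [0.4459, 0.1076, 0.0448]
eef_rot: [0.0, 0.916, 0.402, 0.0]
wrist_force: [0.7, -0.7, 0.1]
opening: 0.999
grasp_force: 0.0
```

```bash
python3 - <<'E'
from h import *
d((443.6,107.6,44,47.4)); print(pose()[2]["wrist_force"])
c=vision.camera("wrist"); cv2.imwrite("pics/w4.png",c["color"][:,:,::-1])
c=vision.camera("top");np.savez("top4.npz",**c); W=world(c)
w=W[205:245,300:345].reshape(-1,3); t=w[(w[:,2]>.05)&(w[:,2]<.08)]; print("round top",len(t),rect(t) if len(t)>5 else 0, np.median(t[:,2]) if len(t) else 0)
E
```

```text
now [445.9 107.6  44.8] head 47.4 t 6.5
(443.6, 107.6, 44, 47.4) xyz [-1.5 -1.7  0.8] rot [ 0.    -0.    -0.001]
[ 0.65355174 -0.66906455  0.08048376]
round top 267 (array([617.4, -16. ]), array([40.1, 42.5]), 85.7) 0.06478024306826358
```

View pics/w4.png

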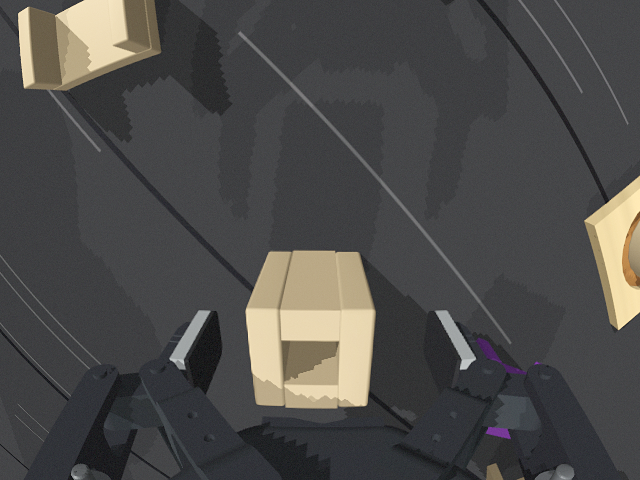

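The round prop stands in its nest, with its top at 64 mm and about 3 mm off centre. The wrist view shows the square prop at (311,330) between the pads and square to them. I'll grip it.

play_rows(xyz=[[-1,-2,0],[-1,-2,0],[-1,-2,0],[-1,-2,0],[-1,-2,0],[-1,-2,0],[-1,-2,0],[-1,-2,-10],[-1,-2,-40],[-1,-2,-70]], rot=[[0,0,0],[0,0,0],[0,0,0],[0,0,0],[0,0,0],[0,0,0],[0,0,0],[0,0,0],[0,0,0],[0,0,0]], grip=[0.6,0,0,0,0,0,0,0,0,0])

```text
time_s: 7.85
eef_pos: [0.4429, 0.1082, 0.1151]
eef_rot: [-0.0, 0.916, 0.402, -0.001]
wrist_force: [-0.0, -0.2, -1.1]
opening: 0.508
grasp_force: 61.2
```

```bash
python3 - <<'E'
from h import *
d((540,-100,115,30),(631.5,-233.5,115,14.5),(631.5,-233.5,60,14.5))
E
```

```text
now [442.9 108.2 115.1] head 47.4 t 7.85
(540, -100, 115, 30) xyz [-87.4 212.4  -0. ] rot [-0.001  0.001  0.303]
(631.5, -233.5, 115, 14.5) xyz [-1.237e+02  3.701e+02 -1.000e-01] rot [-0.001  0.001  0.574]
(631.5, -233.5, 60, 14.5) xyz [-123.6  370.2   54.9] rot [-0.001  0.001  0.574]
```

play_rows(xyz=[[-10,30,0],[-27,80,0],[-46,138,0],[-66,196,0],[-85,254,0],[-103,309,0],[-117,350,0],[-123,369,0],[-124,370,20],[-124,370,45]], rot=[[0,0,0.05],[0,0,0.13],[0,0,0.22],[0,0,0.31],[0,0,0.4],[0,0,0.49],[0,0,0.55],[0,0,0.574],[0,0,0.574],[0,0,0.574]], grip=[0,0,0,0,0,0,0,0,0,0])

```text
time_s: 9.1
eef_pos: [0.6309, -0.2327, 0.0678]
eef_rot: [-0.0, 0.992, 0.126, -0.0]
wrist_force: [-0.7, 0.4, -1.8]
opening: 0.509
grasp_force: 61.4
```

```bash
python3 - <<'E'
from h import *
d((631.5,-233.5,48,14.5)); print(pose()[2]["wrist_force"],pose()[2]["opening"])
c=vision.camera("wrist"); cv2.imwrite("pics/w5.png",c["color"][:,:,::-1])
E
```

```text
now [ 630.9 -232.7   67.8] head 14.5 t 9.1
(631.5, -233.5, 48, 14.5) xyz [ 0.4  0.9 19.8] rot [-0.001  0.001  0.   ]
[-0.70725502  0.35601072 -1.81718183] 0.5087540863413323
```

View pics/w5.png

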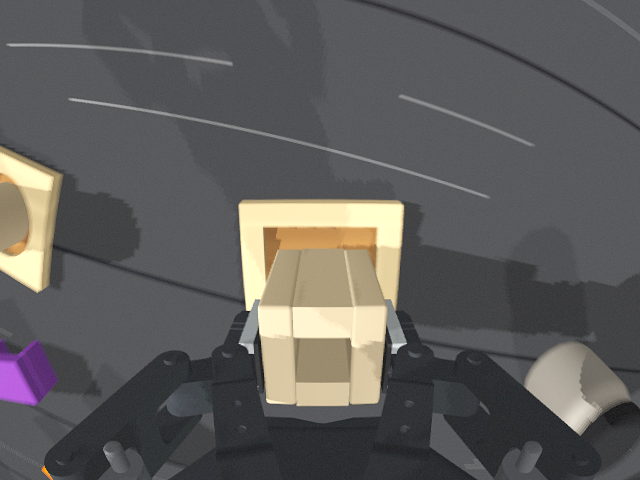

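The square prop lines up over the square recess (recess columns 263–378). I'll lower it, release and rise.

play_rows(xyz=[[0,1,8],[0,1,14],[0,1,18],[0,1,20],[0,1,20.5],[0,1,20.5],[0,1,20.5],[0,1,20.5],[0,1,0],[0,1,-40]], rot=[[0,0,0],[0,0,0],[0,0,0],[0,0,0],[0,0,0],[0,0,0],[0,0,0],[0,0,0],[0,0,0],[0,0,0]], grip=[0,0,0,0,0,0.7,0.85,0.85,1,1])

```text
time_s: 10.4
eef_pos: [0.6309, -0.234, 0.1092]
eef_rot: [-0.001, 0.992, 0.126, -0.001]
wrist_force: [0.5, -0.5, -0.1]
opening: 1.002
grasp_force: 0.0
```

```bash
python3 - <<'E'
from h import *
d((458,277,120,57),(458,277,60,57))
E
```

```text
now [ 630.9 -234.   109.2] head 14.5 t 10.4
(458, 277, 120, 57) xyz [ -39.7 -538.    -9.4] rot [-0.003  0.001 -0.742]
(458, 277, 60, 57) xyz [ -39.5 -537.9   50.6] rot [-0.003  0.001 -0.742]
```

play_rows(xyz=[[-2,-25,-15],[-5,-75,-20],[-10,-135,-20],[-15,-196,-20],[-19,-257,-20],[-24,-318,-20],[-28,-379,-20],[-33,-440,-20],[-37,-500,-20],[-39,-532,-15]], rot=[[0,0,-0.03],[0,0,-0.1],[0,0,-0.18],[0,0,-0.27],[0,0,-0.36],[0,0,-0.45],[0,0,-0.54],[0,0,-0.62],[0,0,-0.7],[0,0,-0.74]], grip=[1,1,1,1,1,1,1,1,1,1])

```text
time_s: 11.65
eef_pos: [0.4608, 0.2737, 0.1265]
eef_rot: [0.0, 0.878, 0.478, 0.002]
wrist_force: [-0.8, 0.3, 0.2]
opening: 1.001
grasp_force: 0.0
```

```bash
python3 - <<'E'
from h import *
d((458,277,60,57),(458,277,33,57))
c=vision.camera("wrist"); cv2.imwrite("pics/w6.png",c["color"][:,:,::-1])
c=vision.camera("top"); W=world(c)
w=W[185:235,395:440].reshape(-1,3); t=w[(w[:,2]>.05)&(w[:,2]<.08)]; print("sq top",len(t),rect(t) if len(t)>5 else 0, np.median(t[:,2]) if len(t) else 0)
E
```

```text
now [460.8 273.7 126.5] head 57.1 t 11.65
(458, 277, 60, 57) xyz [ 1.1 -4.3 66.5] rot [ 0.002 -0.003  0.002]
(458, 277, 33, 57) xyz [ 1.  -4.3 93.5] rot [ 0.002 -0.003  0.002]
sq top 374 (array([ 633.6, -236.2]), array([44.8, 44.6]), 15.2) 0.06487196730291556
```

View pics/w6.png

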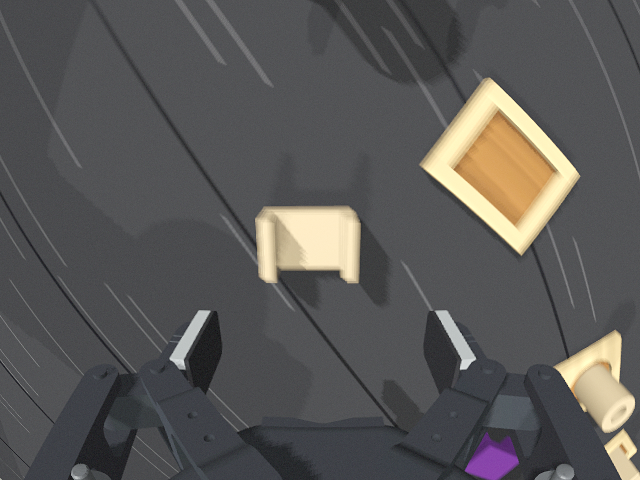

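The square prop is in its nest too, with its top at 64 mm. The wrist view shows the channel open side up at (308,243), flanges at columns 265 and 350 parallel to the pads, a few mm left of the pad centre. I'll descend and grip it.

play_rows(xyz=[[1,-4,15],[1,-4,45],[1,-4,75],[1,-4,95],[1,-4,100],[1,-4,100],[1,-4,100],[1,-4,100],[1,-4,100],[1,-4,100]], rot=[[0,0,0],[0,0,0],[0,0,0],[0,0,0],[0,0,0],[0,0,0],[0,0,0],[0,0,0],[0,0,0],[0,0,0]], grip=[1,1,1,1,1,0.8,0.5,0.5,0.5,0.5])

```text
time_s: 13.0
eef_pos: [0.4593, 0.2739, 0.0253]
eef_rot: [0.0, 0.879, 0.476, 0.001]
wrist_force: [0.2, -1.4, 5.9]
opening: 0.688
grasp_force: 66.3
```

```bash
python3 - <<'E'
from h import *
d((605,244.5,85,21),(605,244.5,40,21)); o=pose()[2];print(o["wrist_force"],o["opening"])
E
```

```text
now [459.3 273.9  25.3] head 56.9 t 13.0
(605, 244.5, 85, 21) xyz [ 55.  138.2 -59.4] rot [ 0.001 -0.002  0.626]
(605, 244.5, 40, 21) xyz [ 55.  138.2 -14.4] rot [ 0.001 -0.002  0.626]
[ 0.19667719 -1.35987989  5.8624969 ] 0.6878111563434492
```

play_rows(xyz=[[0,0,-15],[0,0,-45],[8,20,-60],[22,57,-60],[38,97,-60],[49,127,-60],[53,137,-60],[53,137,-50],[53,137,-30],[53,137,-16]], rot=[[0,0,0],[0,0,0],[0,0,0.1],[0,0,0.25],[0,0,0.42],[0,0,0.57],[0,0,0.626],[0,0,0.626],[0,0,0.626],[0,0,0.626]], grip=[0.5,0.5,0.5,0.5,0.5,0.5,0.5,0.5,0.5,0.5])

```text
time_s: 14.25
eef_pos: [0.6, 0.2434, 0.0379]
eef_rot: [-0.0, 0.983, 0.183, -0.002]
wrist_force: [-0.7, 0.1, -1.8]
opening: 0.689
grasp_force: 65.4
```

```bash
python3 - <<'E'
from h import *
d((603.2,243.8,29.3,21)); o=pose()[2];print(o["wrist_force"],o["opening"])
c=vision.camera("wrist"); cv2.imwrite("pics/w7.png",c["color"][:,:,::-1])
E
```

```text
now [600.  243.4  37.9] head 21.1 t 14.25
(603.2, 243.8, 29.3, 21) xyz [3.2 0.8 8.6] rot [-0.001  0.003  0.002]
[-0.73829255  0.11546437 -1.75239359] 0.6894831792132252
```

View pics/w7.png

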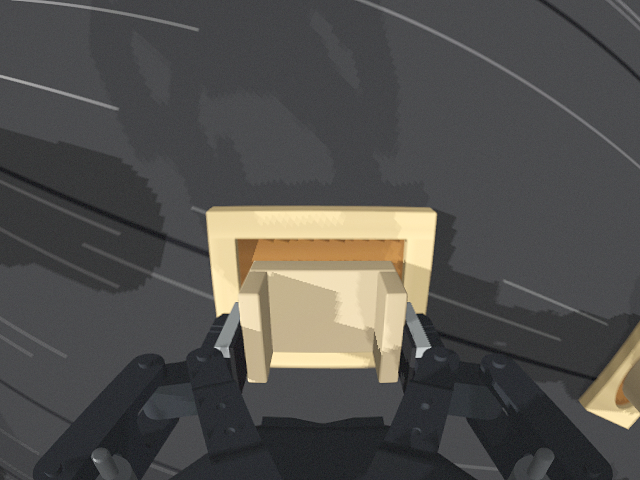

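The channel sits over the oblong recess: recess columns 237–405, channel 241–406, with slightly more room at the far side. I'll ease forward 3 mm and lower it, still held.

play_rows(xyz=[[1,0,0],[2,0,0],[3,0,2],[3,0,4],[3,0,5],[3,0,6],[3,0,7],[3,0,7],[3,0,7],[3,0,7]], rot=[[0,0,0],[0,0,0],[0,0,0],[0,0,0],[0,0,0],[0,0,0],[0,0,0],[0,0,0],[0,0,0],[0,0,0]], grip=[0.5,0.5,0.5,0.5,0.5,0.5,0.5,0.5,0.5,0.5])

```text
time_s: 15.55
eef_pos: [0.6049, 0.2444, 0.0333]
eef_rot: [-0.0, 0.983, 0.182, 0.0]
wrist_force: [-0.1, -0.7, -1.7]
opening: 0.694
grasp_force: 65.4
```

play_rows(xyz=[[0,0,1],[-1,0,2],[-1,0,3],[-1,0,3.5],[-1,0,4],[-1,0,4],[-1,0,4],[-1,0,4],[-1,0,4],[-1,0,4]], rot=[[0,0,0],[0,0,0],[0,0,0],[0,0,0],[0,0,0],[0,0,0],[0,0,0],[0,0,0],[0,0,0],[0,0,0]], grip=[0.5,0.5,0.5,0.5,0.5,0.5,0.5,0.5,0.5,0.5])

```text
time_s: 16.8
eef_pos: [0.604, 0.2441, 0.0294]
eef_rot: [0.0, 0.983, 0.182, 0.0]
wrist_force: [-1.1, -0.4, 1.3]
opening: 0.692
grasp_force: 65.6
```

Contact with the floor: the force went from -1.7 to +1.3 N at the expected height. I'll release and rise.

play_rows(xyz=[[0,0,0],[0,0,0],[0,0,0],[0,0,0],[0,0,-10],[0,0,-40],[0,0,-80],[0,0,-110],[0,0,-120],[0,0,-120]], rot=[[0,0,0],[0,0,0],[0,0,0],[0,0,0],[0,0,0],[0,0,0],[0,0,0],[0,0,0],[0,0,0],[0,0,0]], grip=[0.85,0.95,1,1,1,1,1,1,1,1])

```text
time_s: 18.05
eef_pos: [0.6041, 0.2441, 0.1498]
eef_rot: [-0.0, 0.983, 0.182, 0.001]
wrist_force: [-1.0, -0.1, -0.4]
opening: 0.997
grasp_force: 0.0
```

```bash
python3 - <<'E'
from h import *
d((452.7,-126.4,130,153),(452.7,-126.4,60,153))
print(pose()[2]["q"])
E
```

```text
now [604.1 244.1 149.8] head 21.0 t 18.05
(452.7, -126.4, 130, 153) xyz [-274.3  291.5   19.6] rot [ 1.000e-03 -0.000e+00 -2.304e+00]
(452.7, -126.4, 60, 153) xyz [-274.3  291.5   89.6] rot [ 1.000e-03 -0.000e+00 -2.304e+00]
[ 2.02200671e-01  4.43533325e-01  1.48326716e+00 -2.73042489e-06
  1.21356740e+00  1.40619492e+00]
```

play_rows(xyz=[[-15,16,0],[-45,48,0],[-80,85,0],[-115,122,0],[-150,159,0],[-185,197,0],[-215,228,0],[-245,260,0],[-265,282,0],[-274,291,5]], rot=[[0,0,-0.12],[0,0,-0.3],[0,0,-0.48],[0,0,-0.66],[0,0,-0.84],[0,0,-1.02],[0,0,-1.2],[0,0,-1.38],[0,0,-1.56],[0,0,-1.74]], grip=[1,1,1,1,1,1,1,1,1,1])

```text
time_s: 19.3
eef_pos: [0.4512, -0.127, 0.143]
eef_rot: [-0.001, 0.493, 0.87, -0.0]
wrist_force: [0.2, 0.8, -0.5]
opening: 1.0
grasp_force: 0.0
```

```bash
python3 - <<'E'
from h import *
d((452.7,-126.4,90,153))
c=vision.camera("top");W=world(c);np.savez("top8.npz",**c)
w=W[265:318,355:400].reshape(-1,3); t=w[(w[:,2]>.028)&(w[:,2]<.045)]; print("ch_dn",rect(t))
w=W[215:262,182:238].reshape(-1,3); t=w[(w[:,2]>.031)&(w[:,2]<.048)]; print("ch_up in nest",len(t),rect(t),np.median(t[:,2]))
E
```

```text
now [ 451.2 -127.   143. ] head 120.9 t 19.3
(452.7, -126.4, 90, 153) xyz [-0.4  1.7 53. ] rot [-0.001 -0.002 -0.56 ]
ch_dn (array([ 443.1, -121.5]), array([39.7, 38.6]), 62.7)
ch_up in nest 140 (array([609.2, 243.3]), array([41. , 60.2]), 21.7) 0.03903076216750423
```

play_rows(xyz=[[0,2,10],[0,2,20],[0,2,28],[0,2,28],[0,2,28],[0,2,28],[0,2,28],[0,2,28],[0,2,28],[0,2,28]], rot=[[0,0,-0.15],[0,0,-0.32],[0,0,-0.48],[0,0,-0.56],[0,0,-0.56],[0,0,-0.56],[0,0,-0.56],[0,0,-0.56],[0,0,-0.56],[0,0,-0.56]], grip=[1,1,1,1,1,1,1,1,1,1])

```text
time_s: 20.6
eef_pos: [0.4542, -0.1249, 0.1164]
eef_rot: [0.0, 0.235, 0.972, -0.0]
wrist_force: [0.3, 0.3, -0.1]
opening: 1.002
grasp_force: 0.0
```

```bash
python3 - <<'E'
from h import *
d((452.7,-126.4,40,153))
c=vision.camera("wrist"); cv2.imwrite("pics/w8.png",c["color"][:,:,::-1])
E
```

```text
now [ 454.2 -124.9  116.4] head 152.8 t 20.6
(452.7, -126.4, 40, 153) xyz [ 0.7 -2.1 76.4] rot [-0.     0.    -0.004]
```

View pics/w8.png

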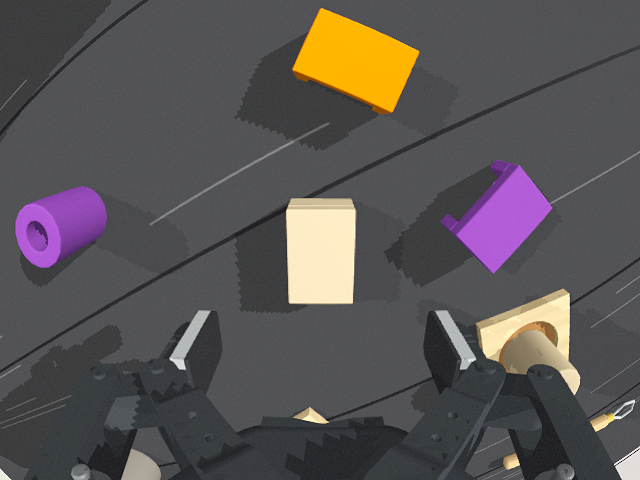

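The wrist view shows the buff channel_down at (321,255), parallel to the pads and centred. The orange (355,60) and purple (497,217) look-alikes are clear. I'll descend and grip the web.

play_rows(xyz=[[3,-1,20],[3,-1,50],[3,-1,70],[3,-1,76],[3,-1,76],[3,-1,76],[3,-1,76],[3,-1,76],[3,-1,76],[3,-1,76]], rot=[[0,0,0],[0,0,0],[0,0,0],[0,0,0],[0,0,0],[0,0,0],[0,0,0],[0,0,0],[0,0,0],[0,0,0]], grip=[1,0.9,0.8,0.7,0.7,0.3,0.2,0.2,0.2,0.2])

```text
time_s: 21.9
eef_pos: [0.452, -0.1249, 0.0416]
eef_rot: [0.001, 0.235, 0.972, -0.0]
wrist_force: [-0.4, 0.1, 5.5]
opening: 0.448
grasp_force: 61.0
```

```bash
python3 - <<'E'
from h import *
d((452.7,-126.4,40,153)); print(pose()[2]["wrist_force"])
c=vision.camera("wrist"); cv2.imwrite("pics/w9.png",c["color"][200:480,120:520][:,:,::-1])
E
```

```text
now [ 452.  -124.9   41.6] head 152.8 t 21.9
(452.7, -126.4, 40, 153) xyz [-1.3 -1.   1.6] rot [-0.     0.002 -0.003]
[-0.44942802  0.0891638   5.51669901]
```

View pics/w9.png

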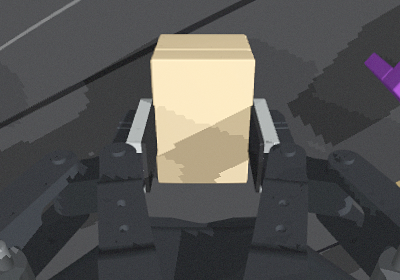

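Gripped evenly on the web: opening 0.448, which matches 40 mm. Next I'll lift and hover over channel_up with a 16–17 mm sideways offset.

```bash
python3 - <<'E'
from h import *
d((452,-124.9,115,152.8),(600.6,259.9,115,111.7),(600.6,259.9,90,111.7))
E
```

```text
now [ 452.  -124.9   41.6] head 152.8 t 21.95
(452, -124.9, 115, 152.8) xyz [ -0.2  -0.  -73.4] rot [-0.     0.002 -0.   ]
(600.6, 259.9, 115, 111.7) xyz [ 43.6 410.1 -73.6] rot [0.001 0.002 0.717]
(600.6, 259.9, 90, 111.7) xyz [ 43.6 410.1 -48.6] rot [0.001 0.002 0.717]
```

play_rows(xyz=[[0,0,-20],[0,0,-60],[4,35,-74],[9,88,-74],[15,143,-74],[21,200,-74],[27,257,-74],[33,313,-74],[39,365,-74],[43,400,-74]], rot=[[0,0,0],[0,0,0],[0,0,0.06],[0,0,0.15],[0,0,0.25],[0,0,0.35],[0,0,0.45],[0,0,0.56],[0,0,0.66],[0,0,0.717]], grip=[0.2,0.2,0.2,0.2,0.2,0.2,0.2,0.2,0.2,0.2])

```text
time_s: 23.2
eef_pos: [0.5961, 0.2536, 0.1145]
eef_rot: [0.0, 0.562, 0.827, 0.0]
wrist_force: [0.0, -0.3, -1.8]
opening: 0.448
grasp_force: 60.8
```

play_rows(xyz=[[0,0,0],[0,0,0],[0,0,0],[0,0,0],[0,0,0],[0,0,0],[0,0,0],[0,0,0],[0,0,0],[0,0,0]], rot=[[0,0,0],[0,0,0],[0,0,0],[0,0,0],[0,0,0],[0,0,0],[0,0,0],[0,0,0],[0,0,0],[0,0,0]], grip=[0.2,0.2,0.2,0.2,0.2,0.2,0.2,0.2,0.2,0.2])

```text
time_s: 24.45
eef_pos: [0.5957, 0.2511, 0.1143]
eef_rot: [-0.0, 0.561, 0.828, -0.0]
wrist_force: [0.4, 0.2, -1.3]
opening: 0.447
grasp_force: 60.8
```

```bash
python3 - <<'E'
from h import *
d((600.6,259.9,90,111.7))
c=vision.camera("wrist"); cv2.imwrite("pics/w10.png",c["color"][:,:,::-1])
c=vision.camera("side");np.savez("side10.npz",**c)
cv2.imwrite("pics/s10.png",cv2.resize(c["color"][240:380,170:350],(800,622),interpolation=2)[:600,:,::-1])
E
```

```text
now [595.7 251.1 114.3] head 111.7 t 24.45
(600.6, 259.9, 90, 111.7) xyz [ 6.4  7.8 24.3] rot [-0.  0.  0.]
```

View pics/w10.png

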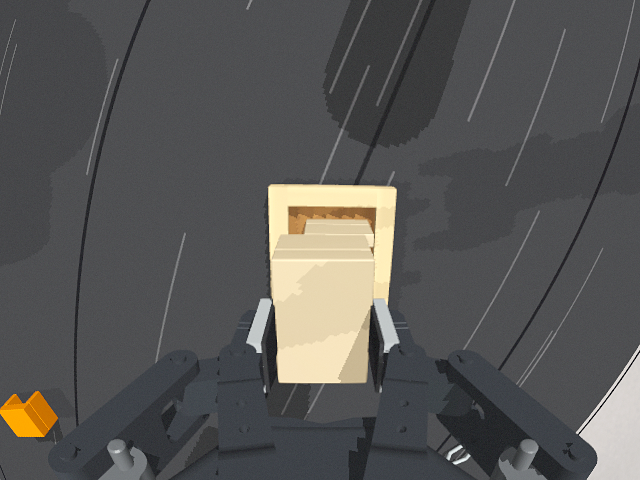

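```bash
cat >> h.py <<'E'
def wray(c,uv,z,tz):
    "wrist pixel -> tool xy (mm) on world height z (tool down, TCP height tz), m"
    K=c["camera_matrix"];H=c["hand_eye"];v=(np.array(uv,float)-K[:2,2])/K[0,0];r=np.linalg.norm(v)
    q=H[:3,:3]@np.r_[v/r*np.sin(r),np.cos(r)]; return np.round((H[:3,3]+q*((tz-z)-H[2,3])/q[2])[:2]*1000,1)
E
python3 - <<'E'
from h import *
c=vision.camera("wrist");tz=.1143
for n,uv,z in [("low far L",(304,221),.038),("low far R",(374,221),.038),("nest far L",(269,186),.01),("nest far R",(396,186),.01),("rec L",(288,207),.01),("rec R",(377,207),.01),("up far L",(272,260),.1067),("up far R",(374,260),.1067),("up near L",(278,382),.1067),("up near R",(369,382),.1067)]: print(n,wray(c,uv,z,tz))
E
```

```text
low far L [27.  -9.3]
low far R [27.1 29.7]
nest far L [ 42.4 -32.3]
nest far R [42.6 47. ]
rec L [ 28.8 -20.7]
rec R [29.  35.4]
up far L [ 29.7 -18.1]
up far R [29.8 20.5]
up near L [-29.  -18.9]
up near R [-29.   21.9]
```

The wrist view shows the held channel over the lower one in the nest; the lower far end is at row 221, columns 304–374. Rays and the recorded release pose agree on a shift of about +9 mm in tool x and +8.5 mm in tool y. I'll shift, then descend just above seating.

play_rows(xyz=[[4,4,0],[9,8.5,0],[9,8.5,5],[9,8.5,15],[9,8.5,25],[9,8.5,33],[9,8.5,39],[9,8.5,44],[9,8.5,47],[9,8.5,48]], rot=[[0,0,0],[0,0,0],[0,0,0],[0,0,0],[0,0,0],[0,0,0],[0,0,0],[0,0,0],[0,0,0],[0,0,0]], grip=[0.2,0.2,0.2,0.2,0.2,0.2,0.2,0.2,0.2,0.2])

```text
time_s: 25.85
eef_pos: [0.6003, 0.2626, 0.0662]
eef_rot: [0.0, 0.561, 0.828, 0.0]
wrist_force: [0.0, 0.2, -2.0]
opening: 0.447
grasp_force: 60.8
```

```bash
python3 - <<'E'
from h import *
d((600.6,259.9,57.6,111.7));print(pose()[2]["wrist_force"])
c=vision.camera("wrist"); cv2.imwrite("pics/w11.png",cv2.resize(c["color"][160:400,220:420],(500,600),interpolation=2)[:,:,::-1])
E
```

```text
now [600.3 262.6  66.2] head 111.7 t 25.85
(600.6, 259.9, 57.6, 111.7) xyz [-2.6 -0.7  8.6] rot [0. 0. 0.]
[ 0.03841897  0.24876408 -2.03313906]
```

View pics/w11.png

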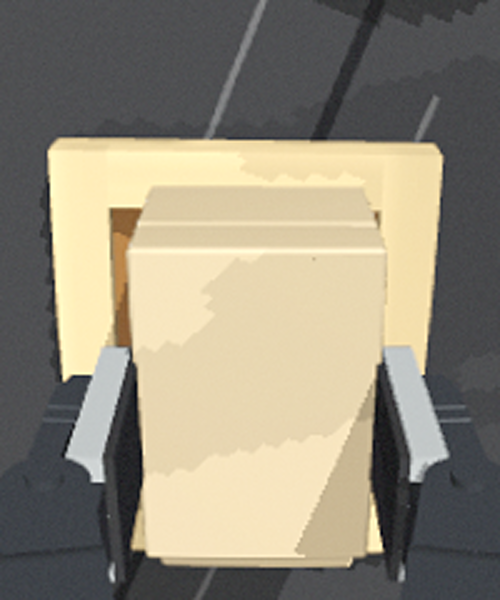

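No contact force, with the flanges already about 13 mm into each other's troughs. In the picture the held block covers the recess and no parts clash. I'll lower the last 8 mm gently.

play_rows(xyz=[[-1,0,2],[-1,0,4],[-1,0,5],[-1,0,6],[-1,0,7],[-1,0,7.5],[-1,0,7.5],[-1,0,7.5],[-1,0,7.5],[-1,0,7.5]], rot=[[0,0,0],[0,0,0],[0,0,0],[0,0,0],[0,0,0],[0,0,0],[0,0,0],[0,0,0],[0,0,0],[0,0,0]], grip=[0.2,0.2,0.2,0.2,0.2,0.2,0.2,0.2,0.2,0.2])

```text
time_s: 27.15
eef_pos: [0.6007, 0.2616, 0.0588]
eef_rot: [0.0, 0.561, 0.828, 0.0]
wrist_force: [-0.4, -0.7, -1.6]
opening: 0.45
grasp_force: 60.8
```

play_rows(xyz=[[0,0,0.5],[0,0,1],[0,0,1.3],[0,0,1.6],[0,0,1.6],[0,0,1.6],[0,0,1.6],[0,0,1.6],[0,0,1.6],[0,0,1.6]], rot=[[0,0,0],[0,0,0],[0,0,0],[0,0,0],[0,0,0],[0,0,0],[0,0,0],[0,0,0],[0,0,0],[0,0,0]], grip=[0.2,0.2,0.2,0.2,0.2,0.2,0.2,0.2,0.2,0.2])

```text
time_s: 28.4
eef_pos: [0.6006, 0.2617, 0.0576]
eef_rot: [0.0, 0.561, 0.828, 0.0]
wrist_force: [-3.0, -0.6, 6.0]
opening: 0.452
grasp_force: 61.5
```

Seated: about 8 N at exactly the predicted height of 57.6 mm. I'll release and rise clear.

play_rows(xyz=[[0,0,0],[0,0,0],[0,0,0],[0,0,0],[0,0,-5],[0,0,-20],[0,0,-60],[-40,0,-100],[-90,0,-130],[-140,0,-150]], rot=[[0,0,0],[0,0,0],[0,0,0],[0,0,0],[0,0,0],[0,0,0],[0,0,0],[0,0,0],[0,0,0],[0,0,0]], grip=[0.6,0.75,0.85,0.85,0.85,0.85,0.9,1,1,1])

```text
time_s: 29.65
eef_pos: [0.6538, 0.1306, 0.2111]
eef_rot: [0.002, 0.561, 0.828, 0.001]
wrist_force: [0.8, -0.2, -0.3]
opening: 1.005
grasp_force: 0.0
```

play_rows(xyz=[[-40,0,0],[-80,0,0],[-80,0,0],[-80,0,0],[-80,0,0],[-80,0,0],[-80,0,0],[-80,0,0],[-80,0,0],[-80,0,0]], rot=[[0,0,0],[0,0,0],[0,0,0],[0,0,0],[0,0,0],[0,0,0],[0,0,0],[0,0,0],[0,0,0],[0,0,0]], grip=[1,1,1,1,1,1,1,1,1,1])

```text
time_s: 30.9
eef_pos: [0.682, 0.0572, 0.2072]
eef_rot: [-0.0, 0.561, 0.828, -0.0]
wrist_force: [-0.2, -0.2, 0.8]
opening: 1.002
grasp_force: 0.0
```

```bash
python3 - <<'E'
from h import *
c=vision.camera("top");W=world(c)
def s(n,a,lo,hi):
    w=W[a].reshape(-1,3);t=w[(w[:,2]>lo)&(w[:,2]<hi)]
    print(n,len(t),rect(t) if len(t)>5 else 0,np.median(t[:,2]) if len(t) else 0)
s("upper",np.s_[205:262,170:245],.044,.065)
s("lower+",np.s_[205:262,170:245],.032,.043)
s("round",np.s_[195:250,295:350],.05,.08)
s("square",np.s_[180:235,390:445],.05,.08)
s2=vision.camera("side")
a=cv2.resize(c["color"][180:270,165:265],(400,360),interpolation=2);b=cv2.resize(s2["color"][250:340,195:295],(400,360),interpolation=2)
cv2.imwrite("pics/f.png",np.hstack([a,b])[:,:,::-1])
E
```

```text
upper 482 (array([602.3, 260. ]), array([41.8, 60. ]), 21.7) 0.051375789173797815
lower+ 29 (array([600.6, 246.3]), array([19.4, 84.6]), 53.0) 0.03910917806688241
round 271 (array([617., -16.]), array([40., 43.]), 85.7) 0.06475821740180288
square 376 (array([ 633.7, -236.2]), array([45.1, 45.4]), 15.1) 0.06491719895598169
```

View pics/f.png

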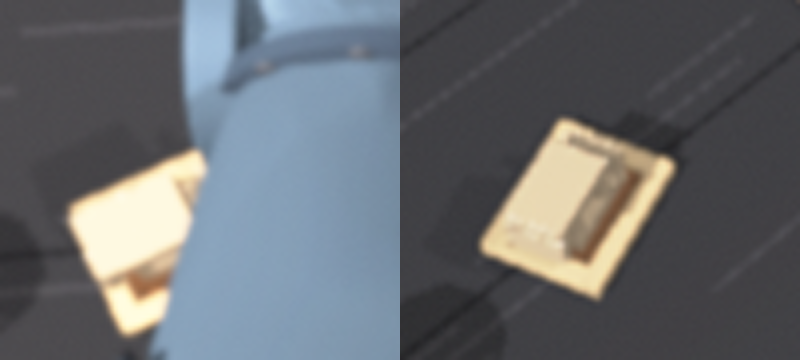

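The final views show the upper channel at about (130,225) in the left panel and (555,195) in the right, seated flat and straddling. It is 18 mm across, 0 mm along and 12 mm up from the lower one, in line. Both props are centred in their nests. I'll hand in now.

```bash
python3 -c "
from bench import ctrl
print(ctrl.hand_in())"
```

```text
the job is handed in; nothing more can be done
None
```

The job is handed in; the hand-in gave no verdict. By the last camera check, both props and the open-up channel sit in their own nests, with the other channel interlocked on it (18 mm across, flush, 12 mm up). I never reached for the mug, jar or trimming tool and did not re-measure them.

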